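Find and mark the balance point of a brass lamp arm

TASK

The brass tube lies across the knife edge of the balancing stand with its heavy end down on a rest. Slide it along, without lifting it off the edge or bearing down hard, until it balances level on the edge alone, clear of both rests; only then press the spring marker down gently until it touches the tube, let it spring back, and leave the tube balancing there, with the other things on the bench left alone.

Things in the scene. Friction and masses are not known exactly. Their poses are not given: they have to be found in the camera images.
- tube: Loose square brass tube with closed ends, 24 x 24 x 360 mm, about 0.6 kg. Origin: centre of its underside; y along it, z up. Plugs hidden inside, held by friction, put its balance point 19 to 49 mm from its middle, towards the end that is low at the start (either one). Starts with its middle within 8 mm of the knife edge, roughly square to it, tilted 0.09 rad, heavy end on a rest.
- stand: Fixed steel balancing stand. Origin: centre of the underside of its base on the bench, straight below the knife edge; y runs the way the tube is to lie, z up. Base 60 x 220 x 10 mm. A 16 mm square post at x = +55 mm carries an arm (18 mm wide, 118 mm above the bench at its top) over the knife edge, in which the marker slides.
- knife: Upright steel knife edge of the stand, 44 mm long along the stand's x; its top, 60 mm above the bench, is a flat land 6 mm wide (along y). It sits in a stiff damped pivot and gives up to 0.03 rad, so rocking dies out in a second. The tube stays level on it when its centre of mass is within about 3 mm of the land's middle; else it tips onto a rest. Origin: middle of the land.
- edge (a point): Middle of the top of the knife edge, 60 mm above the bench.
- rests: Two fixed steel rests of the stand, pads 20 x 20 mm on thin posts, at 85 mm either side of the knife edge along the stand's y, tops 52 mm above the bench (8 mm lower than the edge): the tube's low end comes down on one of them at about 0.09 rad tilt. The tube overhangs both.
- marker: Spring marker: vertical steel pin with a brass cap of 28 mm diameter, sliding straight down in the arm, over the middle of the knife edge. Origin: the tip of the pin, 90 mm above the bench at rest, 6 mm above the top of a level tube. The spring holds it up with 1.2 N and takes 3.6 N when the tip meets the tube; from there the push goes into the tube. It springs back when let go.
- marker_top (a point): Centre of the top of the marker's cap, 140 mm above the bench at rest.
- brick: Bystander: brick piece 65 x 110 x 40 mm lying on the bench; origin at the centre of its underside.
- hammer: Bystander: small hammer, 200 mm long, lying on the bench.
- collar: Bystander: brass ring, 48 mm outside diameter, 22 mm high, on the bench; origin at the centre of its underside.
There are look-alikes about, which are no part of the job. There is more than one size of the stand; the job needs the smallest.

How it is judged:
By the outcome, as a careful person would: the job done as asked, in the order asked, and still so for the second after the job is handed in, with the robot touching nothing.
It also fails if it takes over 72 s, if anything falls off the work surface, if the arm or the gripper's body presses on something with over 40 N, if the wrist force passes 120 N, or if a joint passes its speed limit or range.

ROBOT

A 6-joint arm with a two-finger parallel gripper is mounted at the origin on the work surface. World frame = base frame: x ahead of the robot, y to its left, z up, the work surface at z = 0. Lengths are in m, angles in rad, forces in N, time in s.
With the tool pointing down it reaches from about 0.15 to 0.775 m from the base axis. Payload 6.1 kg.
Tool frame: the origin (TCP) lies midway between the tips of the shut fingers; the grasp point (between the pads) lies 19 mm behind it; z points along the fingers, x is the direction in which the jaws open and shut, and the axes are right-handed (so a half turn about z gives the same grasp; the last joint's range is limited). The gripper opens to 85 mm and grips with 20 to 120 N. Pads are 22 mm wide; open, the fingers measure 114 mm over their backs; the gripper's body (76 mm by 85 mm) begins 54 mm behind the grasp point. The pads swing forward as they close: fully open they stand 13 mm farther back than shut.
Start: joints at [1.111, 0.126, -0.04, 1.405, 0, 1.571], TCP at [0.233, 0.47, 0.205] pointing down, gripper open.
Joint ranges: [-2.72, 2.72], [-0.95, 1.95], [-1.27, 1.35], [-1.78, 2.02], [-1.46, 1.47], [-3.14, 3.14]. Speed limits (rad/s): [2.39, 2.39, 3.01, 3.14, 3.14, 3.14].

INTERFACE

Orientations are given as a unit quaternion [x, y, z, w].
In Python, from workcell import * gives the robot as it stands.
- The arm moves only by the shell command python3 -m handwheel 'ROWS' [FORCE]. ROWS is JSON, a list of rows, each a list of 5 numbers: the finger opening in mm, from 0 to 85.4, then the shift along the tool's x, y, z in mm, then the turn about the tool's z in degrees. In form: [[gripper, x, y, z, twist], ...]. A call has 1 to 5 rows; each row is the pose to reach, as a shift and turn from the pose commanded when the call began, along the tool's axes at that moment; what a row does not reach only later rows make up. A row lasts 1/10 s, in which the tool goes at most 50 mm and 8.59 degrees, less where a joint would pass 70% of its speed; a pose out of reach is approached as far as the arm can. A call with a gripper value outside its range is refused whole. The fingers move at their own pace and stop on an object; FORCE is the grip in N (left out, the last holds). Time passes only in rows, so rows that repeat a pose let the fingers close. It gives the time, the measured TCP pose, the force and the opening at its end, in the units of the state.
- get_obs(): the state, without advancing time (a new reading comes with each control period).
- get_image(name): name is "scene" or "top"; returns (picture, depth): 384x512x3 uint8, red, green, blue; 384x512 float32, m along the optical axis (not along the pixel's ray), 0 where there is no reading.
- calibration(name): a dict with "K" (3x3 intrinsics, pixels), "world_from_camera" (4x4, takes a point from camera to world coordinates). Camera axes: x right, y down, z forward; pixel columns grow to the right and rows downward; lengths in m; the calibration is good to about 2 mm. A picture is of the moment at which its call begins. calibration takes no time and is no camera call.
- finish_job(): hands the job in, once; it reports no verdict.
The state is a dict: "time_s": time; "qpos": joint angles; "joint_velocities": joint speeds; "effort": joint torques, N m; "tool_pos": TCP position; "ee_rot": TCP orientation; "contact_force": force on the tool from outside, world axes, zero at the start; "moment": the same for the moment, N m; "grip_width": opening from 0.0 (shut) to 1.0 (fully open).
Only numpy, scipy, OpenCV 4.12 (cv2) and the standard library are available. Lean on these libraries where they do the work, as an engineer would, in place of code of your own. Each camera call takes 0.05 s, during which the arm holds its last target.

## Working session

There is one attempt and no reset: what is moved stays moved. The work goes in short steps, Python scripts to look and compute and a shell command to move; the robot and the scene stay as the last step left them, time stands still between calls to the robot, and variables do not carry over. Pictures are saved under pics/ and viewed, and the job is handed in when it is done.

```bash
ls; mkdir -p pics
python3 - <<'E'
from workcell import *
import cv2,numpy as np
print(get_obs())
for n in("scene","top"):
    im,d=get_image(n); cv2.imwrite(f"pics/{n}0.png",im[:,:,::-1]); np.savez(f"pics/{n}0.npz",im=im,d=d)
    c=calibration(n); print(n,c["K"],c["world_from_camera"])
E
```

```text
pics
{'time_s': 0.0, 'qpos': array([ 1.11100844e+00,  1.26381338e-01, -4.06454603e-02,  1.40542288e+00,
       -8.18846336e-06,  1.57080808e+00]), 'joint_velocities': array([-0.00034061,  0.00149164,  0.00242346, -0.00073312, -0.00109897,
        0.00051297]), 'effort': array([-1.38409985e-03, -4.35912323e+01,  3.52926421e+01,  1.72890339e-02,
       -1.95004513e-04,  9.35699859e-06]), 'tool_pos': array([0.23276351, 0.47004807, 0.20471068]), 'ee_rot': array([ 8.49637444e-01,  5.27366600e-01, -7.00212626e-04,  4.39449435e-04]), 'contact_force': array([0.30674228, 0.09072802, 0.70677968]), 'moment': array([-0.03200372, -0.04074092,  0.04128261]), 'grip_width': 1.001399628227958}
scene [[394.58805205   0.         257.93724593]
 [  0.         394.58805205 187.06612001]
 [  0.           0.           1.        ]] [[-0.43853914  0.73517482 -0.51691527  1.07461813]
 [ 0.89865266  0.36532972 -0.24281185  0.42128915]
 [ 0.01033535 -0.57100979 -0.82087819  0.96618023]
 [ 0.          0.          0.          1.        ]]
top [[346.85354305   0.         256.816229  ]
 [  0.         346.85354305 193.79545667]
 [  0.           0.           1.        ]] [[-0.00551797 -0.98016972  0.19808298  0.32718141]
 [-0.99995637  0.00690146  0.0062947   0.16596298]
 [-0.00753693 -0.19803961 -0.98016504  1.12016358]
 [ 0.          0.          0.          1.        ]]
```

View pics/scene0.png

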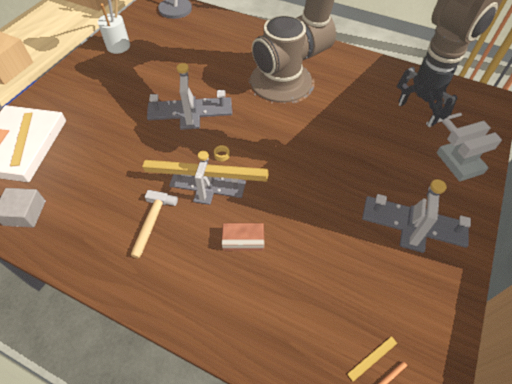

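View pics/top0.png

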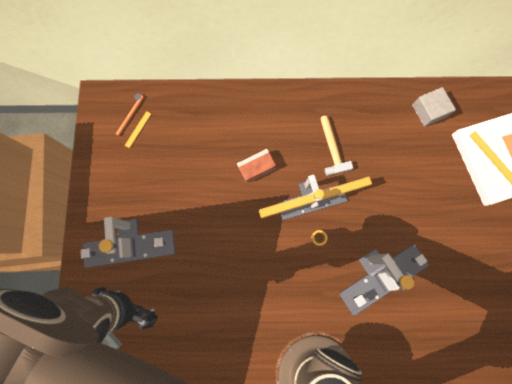

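Three stands appear in the scene view: (205,180) with the tube on it, (188,105) empty, and (425,220) empty. The one at (205,180), which is (315,195) in the top view, carries the tube and has the smallest base, so it fits. I'll confirm that with crops and measurements.

```bash
cat > h.py <<'E'
import numpy as np,cv2
from workcell import *
def cloud(n,d):
    c=calibration(n);K=c["K"];T=np.array(c["world_from_camera"])
    v,u=np.mgrid[:d.shape[0],:d.shape[1]]
    P=np.stack([(u-K[0][2])/K[0][0]*d,(v-K[1][2])/K[1][1]*d,d],-1)
    W=P@T[:3,:3].T+T[:3,3]; W[d<=0]=np.nan
    return W
def proj(n,p):
    c=calibration(n);K=np.array(c["K"]);T=np.linalg.inv(c["world_from_camera"])
    q=K@(T[:3,:3]@np.array(p)+T[:3,3]); return q[:2]/q[2]
E
python3 - <<'E'
from h import *
for n,(a,b,c,d) in dict(scene=(130,140,280,250),top=(225,140,385,260)).items():
    z=np.load(f"pics/{n}0.npz"); im=z["im"]
    cv2.imwrite(f"pics/{n}0c.png",cv2.resize(im[b:d,a:c,::-1],None,fx=5,fy=5,interpolation=cv2.INTER_CUBIC))
    W=cloud(n,z["d"])[b:d,a:c]; I=im[b:d,a:c].astype(int)
    yel=(I[...,0]-I[...,2]>60)&(I[...,1]-I[...,2]>40)
    m=yel&(W[...,2]>0.05)&(W[...,2]<.11)
    P=W[m]; print(n,len(P),P.min(0),P.max(0))
    c0=P[:,:2].mean(0); u,s,vt=np.linalg.svd(P[:,:2]-c0); ax=vt[0]; 
    t=(P[:,:2]-c0)@ax; w=(P[:,:2]-c0)@[-ax[1],ax[0]]
    print(c0,ax,np.percentile(t,[.5,99.5]),np.percentile(w,[1,99]))
    for k in np.arange(-.18,.19,.03):
        s=(abs(t-k)<.012)
        if s.any(): print(round(k,2),s.sum(),np.percentile(P[s,2],[5,50,95]).round(4),np.percentile(w[s],[5,95]).round(4))
    m=yel&(W[...,2]>.12)
    print("cap",m.sum(),W[m].mean(0) if m.any() else 0, np.median(W[m],0),W[m].min(0),W[m].max(0))
E
```

```text
scene 1276 [ 0.46307821 -0.17949783  0.05013528] [0.59197629 0.16823084 0.09977172]
[0.52930841 0.00204763] [-0.29691576  0.95490368] [-0.1854132   0.17119489] [-0.00967689  0.01728551]
-0.18 66 [0.0529 0.0658 0.0697] [-0.0085  0.0147]
-0.15 82 [0.0525 0.0688 0.0732] [-0.0091  0.0132]
-0.12 92 [0.0524 0.0708 0.0749] [-0.009  0.015]
-0.09 89 [0.0567 0.0737 0.0775] [-0.0086  0.0141]
-0.06 85 [0.0609 0.0765 0.0811] [-0.0092  0.0142]
-0.03 50 [0.0652 0.0792 0.0824] [-0.008   0.0157]
0.0 56 [0.0668 0.0824 0.0859] [-0.0085  0.0142]
0.03 93 [0.0667 0.0843 0.088 ] [-0.0092  0.015 ]
0.06 91 [0.0696 0.0863 0.0898] [-0.0085  0.0137]
0.09 91 [0.0732 0.0893 0.093 ] [-0.0086  0.0144]
0.12 97 [0.0738 0.0914 0.0957] [-0.0089  0.0156]
0.15 105 [0.0745 0.0939 0.0979] [-0.0082  0.0146]
0.18 22 [0.0766 0.0916 0.0979] [-0.0082  0.0134]
cap 75 [ 0.5265748  -0.00376872  0.13687913] [ 0.52648043 -0.00407049  0.13739296] [ 0.51292452 -0.01893115  0.129104  ] [0.53834917 0.00928824 0.14064242]
top 940 [ 0.46451375 -0.18196011  0.05082888] [0.59081953 0.16636106 0.10947912]
[ 0.5254274  -0.00075437] [-0.297348
[... 165 characters left out ...]
5]
-0.12 64 [0.0679 0.0742 0.0781] [-0.0121  0.0106]
-0.09 64 [0.0605 0.0782 0.0813] [-0.0124  0.0105]
-0.06 63 [0.0668 0.0811 0.0845] [-0.0118  0.0106]
-0.03 39 [0.0725 0.0827 0.0858] [-0.012   0.0105]
0.0 37 [0.0723 0.086  0.0921] [-0.0112  0.0106]
0.03 68 [0.0784 0.0878 0.0916] [-0.0122  0.0103]
0.06 71 [0.0774 0.0905 0.0928] [-0.0115  0.0105]
0.09 69 [0.081  0.093  0.0967] [-0.0117  0.0104]
0.12 72 [0.0837 0.0959 0.0995] [-0.0122  0.0105]
0.15 70 [0.0886 0.0984 0.1015] [-0.0121  0.0106]
0.18 19 [0.0838 0.0982 0.102 ] [-0.0107  0.0102]
cap 74 [ 0.52482726 -0.00481234  0.14031133] [ 0.5248489  -0.00435401  0.14063538] [ 0.51218199 -0.01843057  0.12079247] [0.53835084 0.00777472 0.1450098 ]
```

View pics/scene0c.png

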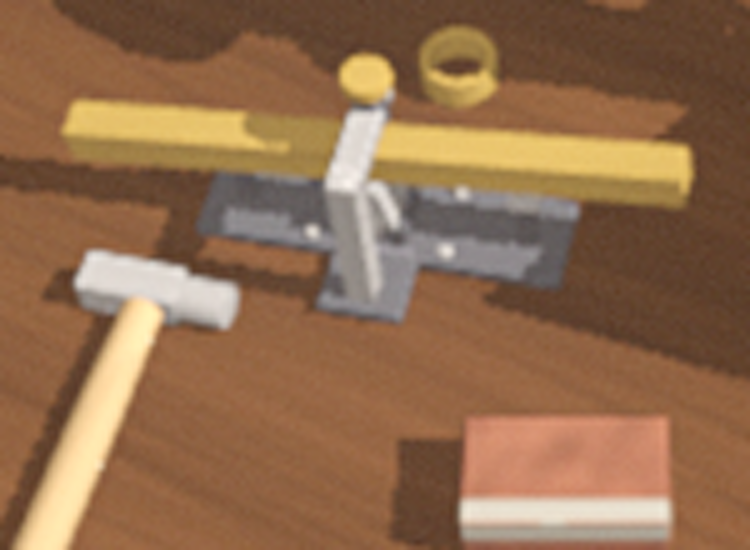

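View pics/top0c.png

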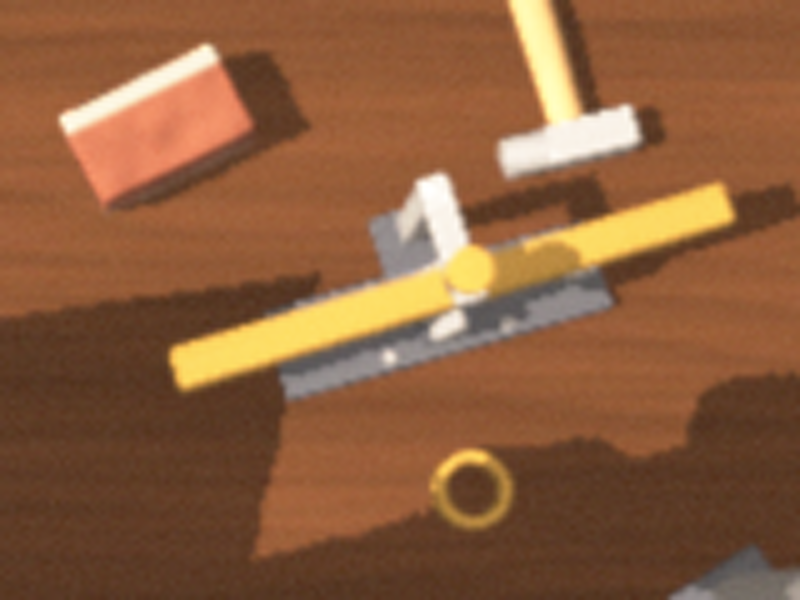

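The crops confirm it. The stand under the tube is the smallest, and the tube's low, heavy end is towards -y, at about (370,183) in the top view. Next I get the stand's yaw, the hammer's height and the moves.

```bash
cat >> h.py <<'E'
from scipy.spatial.transform import Rotation as R
def plan(p,yaw,o=None):
    o=o or get_obs(); r=R.from_quat(o["ee_rot"]); M=r.as_matrix()
    x=M[:,0]; cur=np.degrees(np.arctan2(x[1],x[0]))
    d=M.T@(np.array(p)-o["tool_pos"])*1000
    print("cur",o["tool_pos"].round(4),"yaw",cur.round(2),"shift",d.round(1),"twist",round((cur-yaw+180)%360-180,2),"F",o["contact_force"].round(2),"t",o["time_s"])
E
python3 - <<'E'
from h import *
for n in("scene","top"):
    z=np.load(f"pics/{n}0.npz"); im=z["im"].astype(int); W=cloud(n,z["d"])
    sat=im.max(-1)-im.min(-1)
    near=np.hypot(W[...,0]-.5255,W[...,1]+.0045)
    m=(sat<35)&(near<.14)&(W[...,2]>.005)&(W[...,2]<.016)
    r=cv2.minAreaRect((W[m][:,:2]*1000).astype(np.float32)); print(n,m.sum(),r)
    m=(sat<35)&(near<.09)&(W[...,2]>.105)&(W[...,2]<.128)
    print("arm",cv2.minAreaRect((W[m][:,:2]*1000).astype(np.float32)),W[m].mean(0))
    m=(abs(W[...,0]-.63)<.12)&(abs(W[...,1]+.13)<.1)&(W[...,2]>.015)&(W[...,2]<.05)&(sat<40)
    print("hammerhead",W[m].min(0),W[m].max(0))
plan([.5873,-.1985,.15],17.3)
E
```

```text
scene 952 ((555.068603515625, 6.452995300292969), (111.06732177734375, 221.29925537109375), 21.295015335083008)
arm ((551.4690551757812, 2.521270751953125), (74.75112915039062, 18.979190826416016), 14.636682510375977) [0.55760176 0.00577615 0.1150025 ]
hammerhead [ 0.54675683 -0.13873341  0.01532321] [ 0.6572103  -0.04971473  0.04833563]
top 570 ((544.822265625, -1.30029296875), (99.66075134277344, 223.3765869140625), 16.335033416748047)
arm ((547.8875732421875, 1.2857990264892578), (75.97240447998047, 17.432735443115234), 16.58698272705078) [0.55992578 0.00610168 0.11867202]
hammerhead [ 0.51505542 -0.13825502  0.01534655] [ 0.65636916 -0.04675217  0.04736614]
cur [0.2328 0.4701 0.2048] yaw 63.66 shift [-441.8  614.4   55.4] twist 46.36 F [-0.12  0.43 -0.46] t 0.1
```

```bash
python3 -m handwheel '[[0,-28,40,0,0],[0,-56,80,0,0],[0,-84,120,0,0],[0,-112,160,0,0],[0,-140,200,0,0]]' 30 && python3 -m handwheel '[[0,-28,40,0,0],[0,-56,80,0,0],[0,-84,120,0,0],[0,-112,160,0,0],[0,-140,200,0,0]]' && python3 -m handwheel '[[0,-28,40,0,8],[0,-56,80,0,16],[0,-84,120,0,24],[0,-112,160,0,32],[0,-140,200,0,40]]'; python3 -c "
from h import *
plan([.5873,-.1985,.15],17.3)"
```

```text
time_s: 0.6
tool_pos: [0.3503, 0.2544, 0.2052]
ee_rot: [0.849, 0.528, -0.0, 0.0]
contact_force: [-0.3, -0.4, 0.8]
grip_width: 0.142
time_s: 1.1
tool_pos: [0.4675, 0.04, 0.2053]
ee_rot: [0.85, 0.527, -0.0, -0.0]
contact_force: [1.1, 1.5, 0.2]
grip_width: -0.0
time_s: 1.6
tool_pos: [0.5847, -0.1742, 0.205]
ee_rot: [0.979, 0.202, -0.0, -0.0]
contact_force: [0.0, 0.4, -0.5]
grip_width: -0.001
cur [ 0.5847 -0.1742  0.205 ] yaw 23.3 shift [-7.2 23.4 55. ] twist 6.0 F [ 0.03  0.43 -0.47] t 1.6
```

```bash
python3 -m handwheel '[[0,-7,24,0,6],[0,-7,24,40,6],[0,-7,24,80,6],[0,-7,24,120,6],[0,-7,24,157,6]]'
python3 - <<'E'
from h import *
plan([.5805,-.1765,.048],17.3)
for n in("scene","top"):
    im,d=get_image(n); u,v=proj(n,[.56,-.14,.06]).astype(int)
    cv2.imwrite(f"pics/{n}1.png",cv2.resize(im[max(v-60,0):v+60,max(u-70,0):u+90,::-1],None,fx=4,fy=4,interpolation=2))
E
```

```text
time_s: 2.1
tool_pos: [0.5867, -0.1969, 0.0461]
ee_rot: [0.988, 0.153, -0.001, -0.0]
contact_force: [0.5, -0.4, -0.3]
grip_width: 0.001
cur [ 0.5867 -0.1969  0.0461] yaw 17.63 shift [  0.3 -21.4  -1.9] twist 0.33 F [ 0.52 -0.42 -0.34] t 2.1
```

```bash
cd pics; python3 -c "
import cv2,numpy as np
a=cv2.imread('scene1.png');b=cv2.imread('top1.png')
h=min(len(a),len(b));i=np.hstack([a[:h],b[:h]]);cv2.imwrite('j1.png',cv2.resize(i,(800,int(800*h/i.shape[1]))))"
```

```text
(no output)
```

View pics/j1.png

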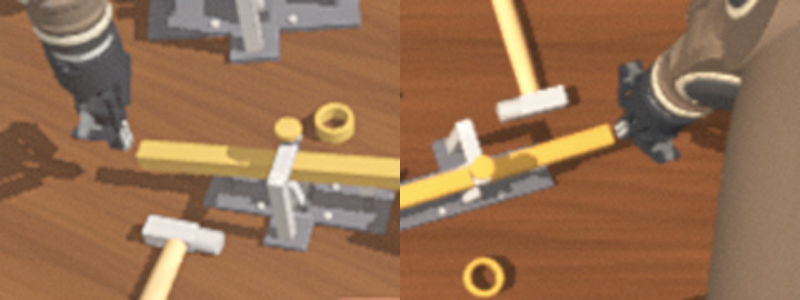

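The shut fingers sit behind the heavy end, in line with the tube, with a gap of about 10 mm. I'll write a tracker, then push.

```bash
cat >> h.py <<'E'
C=np.array([.5255,-.0045]); A=np.array([-.290,.957]); A/=np.linalg.norm(A); N=np.array([A[1],-A[0]])
def track(save=None,names=("scene","top")):
    for n in names:
        im,d=get_image(n); W=cloud(n,d); I=im.astype(int)
        s=(W[...,:2]-C)@A; w=(W[...,:2]-C)@N
        m=(I[...,0]-I[...,2]>60)&(I[...,1]-I[...,2]>40)&(abs(w)<.035)&(abs(s)<.26)&(W[...,2]>.04)&(W[...,2]<.112)
        P=W[m]; S=s[m]; V=w[m]; Z=P[:,2]
        # top face: highest points per bin
        ss=[];zz=[];ww=[]
        for k in np.arange(-.2,.26,.01):
            q=abs(S-k)<.005
            if q.sum()>8: ss.append(k);zz.append(np.percentile(Z[q],70));ww.append((np.percentile(V[q],90)+np.percentile(V[q],10))/2)
        ss=np.array(ss);g=np.abs(ss)>.02
        f=np.polyfit(ss[g],np.array(zz)[g],1); y=np.polyfit(ss[g],np.array(ww)[g],1)
        e=np.percentile(S,[.3,99.7])
        print(n,"ends",(e*1000).round(1),"mid",(e.mean()*1000).round(1),"slope %.4f z0 %.4f yaw %.4f w0 %.4f"%(f[0],f[1],y[0],y[1]))
        if save:
            u,v=proj(n,[.52,0,.06]).astype(int)
            cv2.imwrite(f"pics/{n}{save}.png",cv2.resize(im[v-60:v+60,u-80:u+80,::-1],None,fx=4,fy=4,interpolation=2))
E
python3 -c "
from h import *
track()"
python3 -m handwheel '[[0,0,-4,0,0],[0,0,-8,0,0],[0,0,-11,0,0],[0,0,-14,0,0],[0,0,-17,0,0]]'
python3 -c "
from h import *
track()"
```

```text
scene ends [-181.9  177. ] mid -2.5 slope 0.0844 z0 0.0820 yaw -0.0079 w0 0.0034
top ends [-181.4  176.6] mid -2.4 slope 0.0851 z0 0.0860 yaw -0.0085 w0 0.0011
time_s: 2.8
tool_pos: [0.5825, -0.1805, 0.0491]
ee_rot: [0.988, 0.154, 0.0, 0.0]
contact_force: [-0.3, 0.3, 0.3]
grip_width: -0.001
scene ends [-180.1  176.9] mid -1.6 slope 0.0831 z0 0.0821 yaw -0.0106 w0 0.0036
top ends [-179.6  176.6] mid -1.5 slope 0.0831 z0 0.0862 yaw -0.0066 w0 0.0010
```

```bash
python3 -m handwheel '[[0,0,-3,0,0],[0,0,-6,0,0],[0,0,-9,0,0],[0,0,-12,0,0],[0,0,-12,0,0]]'
python3 -c "
from h import *
track('2')"
cd pics; python3 -c "
import cv2,numpy as np
i=np.hstack([cv2.imread('scene2.png'),cv2.imread('top2.png')]);cv2.imwrite('j2.png',cv2.resize(i,(800,300)))"
```

```text
time_s: 3.4
tool_pos: [0.5785, -0.1689, 0.0485]
ee_rot: [0.988, 0.154, -0.0, -0.0]
contact_force: [0.5, -0.8, -0.1]
grip_width: -0.001
scene ends [-180.8  177.2] mid -1.8 slope 0.0834 z0 0.0820 yaw -0.0147 w0 0.0040
top ends [-176.6  176.6] mid -0.0 slope 0.0843 z0 0.0860 yaw -0.0056 w0 0.0010
```

View pics/j2.png

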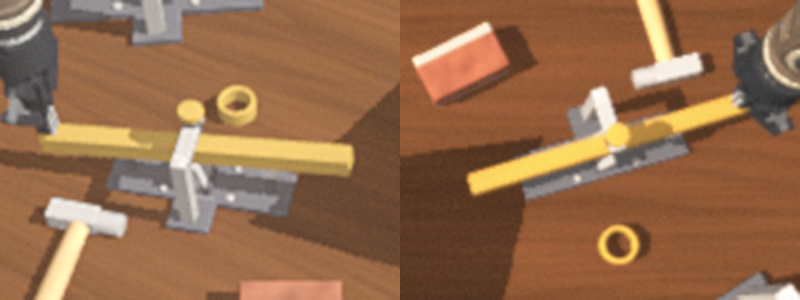

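Run:
```python
from h import *
o=get_obs();p=o["tool_pos"];M=R.from_quat(o["ee_rot"]).as_matrix();out=[]
for n in("scene","top"):
    im,d=get_image(n); u,v=proj(n,p); a,b=int(u)-40,int(v)-40
    c=cv2.resize(im[b:b+75,a:a+75,::-1],(400,400),interpolation=2).copy(); k=400/75
    for q,col in((p,(0,0,255)),(p-M[:,2]*.05,(0,255,0)),(np.append(C-A*.1815,.066),(255,0,0)),(np.append(C-A*.1815,.042),(255,0,0))):
        uv=proj(n,q); cv2.circle(c,(int((uv[0]-a+.5)*k),int((uv[1]-b+.5)*k)),4,col,-1)
    out.append(c)
    W=cloud(n,d); s=(W[...,:2]-C)@A; w=(W[...,:2]-C)@N; I=im.astype(int)
    m=(abs(s+.18)<.05)&(abs(w)<.05)&(W[...,2]>.035)&(W[...,2]<.1)&(I[...,0]-I[...,2]<40)
    print(n,m.sum()); 
    for z0 in np.arange(.04,.1,.01):
        q=m&(abs(W[...,2]-z0)<.005)
        if q.sum()>2: print(z0.round(3),q.sum(),"s",(np.percentile(s[q],[5,50,95])*1e3).round(1),"w",(np.percentile(w[q],[5,50,95])*1e3).round(1))
cv2.imwrite("pics/j3.png",np.hstack(out))
```

```text
scene 32
0.08 9 s [-176.9 -163.  -161.7] w [-0.   9.  13.4]
0.09 15 s [-170.6 -165.1 -161.9] w [-1.9 10.4 17.7]
top 10
0.09 6 s [-174.  -166.5 -162.4] w [-6.7 -0.3 13.4]
```

View pics/j3.png

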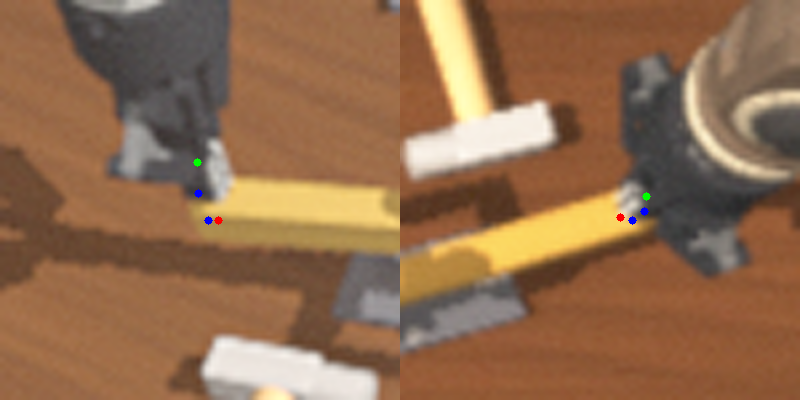

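The TCP should overlap the tube end by now, yet nothing moved and there is no force. I'll back off and check where the fingertips really are.

```bash
python3 -m handwheel '[[0,0,15,0,0],[0,0,30,0,0],[0,0,40,0,0],[0,0,40,0,0]]'
python3 - <<'E'
from h import *
o=get_obs();p=o["tool_pos"];M=R.from_quat(o["ee_rot"]).as_matrix();out=[];print(p,M.round(3))
for n in("scene","top"):
    im,d=get_image(n); u,v=proj(n,p); a,b=int(u)-35,int(v)-50
    k=6
    c=cv2.resize(im[b:b+65,a:a+65,::-1],None,fx=k,fy=k,interpolation=2).copy()
    for q,col in((p,(0,0,255)),(p-M[:,2]*.05,(0,255,0))):
        uv=proj(n,q); cv2.circle(c,(int((uv[0]-a+.5)*k),int((uv[1]-b+.5)*k)),3,col,-1)
    out.append(c)
    W=cloud(n,d); r=(W-p)@M
    m=(abs(r[...,0])<.06)&(abs(r[...,1])<.06)&(r[...,2]<.01)&(r[...,2]>-.09)
    for z0 in np.arange(-.08,.01,.01):
        q=m&(abs(r[...,2]-z0)<.005)
        if q.sum()>2: print(n,z0.round(3),q.sum(),"x",(np.percentile(r[q][:,0],[5,50,95])*1e3).round(1),"y",(np.percentile(r[q][:,1],[5,50,95])*1e3).round(1))
cv2.imwrite("pics/j4.png",np.hstack(out))
E
```

```text
time_s: 4.0
tool_pos: [0.5913, -0.2095, 0.0482]
ee_rot: [0.988, 0.152, 0.0, 0.0]
contact_force: [-0.2, -0.1, 0.2]
grip_width: 0.002
[ 0.59133504 -0.20949952  0.04821959] [[ 0.954  0.301  0.   ]
 [ 0.301 -0.954 -0.   ]
 [ 0.     0.    -1.   ]]
scene -0.08 50 x [-27.3  15.7  34.7] y [-12.8 -11.    7.8]
scene -0.07 26 x [-22.    2.1  28. ] y [-12.9 -11.3   1.8]
scene -0.06 11 x [-2.   6.2 14.6] y [-11.6 -10.8  -6.7]
scene -0.05 19 x [-4.4  8.8 16. ] y [-11.9  -7.8   1.9]
scene -0.04 22 x [-5.3 11.7 16.2] y [-10.6  -6.4   5.3]
scene -0.03 12 x [-2.6  6.8 14.3] y [-11.3  -8.7  -4.3]
scene -0.02 68 x [-11.8  -0.3  12.5] y [-59.2 -46.6 -33.4]
scene -0.01 21 x [ 8.7 10.2 13.4] y [-55.  -43.5 -32. ]
scene -0.0 15 x [ 9.9 11.3 13. ] y [-57.6 -47.6 -35.3]
top -0.08 51 x [-28.1 -12.3  32.1] y [-13.8  -7.4   3.1]
top -0.07 22 x [-20.1   2.6  15.5] y [-13.5 -11.9  -3.2]
top -0.06 10 x [-6.8  3.6  7.5] y [-12.7 -11.5  -0.8]
top -0.05 11 x [-10.6  -1.5  13.7] y [-12.2  -7.9  -4.8]
top -0.04 10 x [-10.9  -2.8  10.3] y [-12.2  -9.8  -1.3]
top -0.03 11 x [-10.1   2.6  12.7] y [-58.2 -44.7  -6.9]
top -0.02 61 x [-10.    0.3  11. ] y [-58.8 -45.4 -33.4]
top -0.01 5 x [-11.2 -11.2 -11.1] y [-55.6 -47.  -37.9]
```

View pics/j4.png

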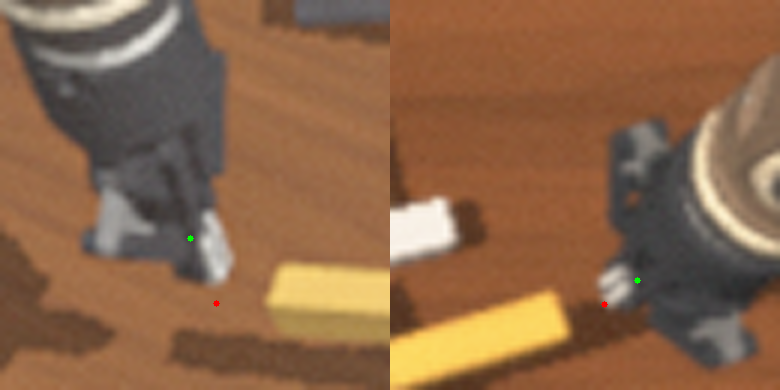

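```bash
python3 - <<'E'
from h import *
z=np.load("pics/top0.npz");W=cloud("top",z["d"])
for u,v in((327,170),(340,168),(352,164),(352,170),(326,174)): print(u,v,W[v,u].round(3), ((W[v,u,:2]-C)@A).round(3),((W[v,u,:2]-C)@N).round(3))
E
python3 -m handwheel '[[0,0,0,10,0],[0,0,0,23,0],[0,0,0,23,0]]'
python3 - <<'E'
from h import *
o=get_obs();p=o["tool_pos"]
im,d=get_image("scene"); u,v=proj("scene",p); a,b=int(u)-35,int(v)-50;k=6
c=cv2.resize(im[b:b+75,a:a+85,::-1],None,fx=k,fy=k,interpolation=2).copy()
for q in (p,p+[0,0,.02],p+[0,0,.04]):
  uv=proj("scene",q); cv2.circle(c,(int((uv[0]-a+.5)*k),int((uv[1]-b+.5)*k)),3,(0,0,255),-1)
cv2.imwrite("pics/j5.png",c)
E
```

```text
327 170 [ 0.625 -0.055  0.029] -0.078 0.08
340 168 [ 0.633 -0.099  0.025] -0.122 0.075
352 164 [ 0.654 -0.147 -0.003] -0.173 0.082
352 170 [ 0.632 -0.145 -0.   ] -0.165 0.062
326 174 [ 0.615 -0.054  0.015] -0.074 0.071
time_s: 4.4
tool_pos: [0.589, -0.2065, 0.0226]
ee_rot: [0.988, 0.154, -0.002, -0.001]
contact_force: [-0.3, -0.8, -0.2]
grip_width: -0.003
```

View pics/j5.png

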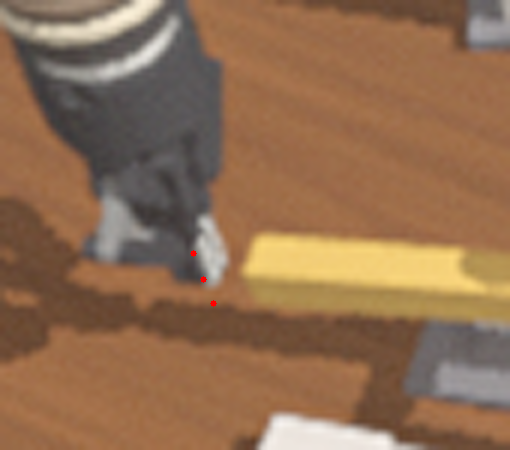

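```bash
python3 -m handwheel '[[0,0,-6,0,0],[0,0,-12,0,0],[0,0,-17,0,0],[0,0,-21,0,0],[0,0,-25,0,0]]'
python3 -c "
from h import *
track();o=get_obs();print(((o['tool_pos'][:2]-C)@A).round(4),((o['tool_pos'][:2]-C)@N).round(4))"
```

```text
time_s: 4.95
tool_pos: [0.584, -0.1844, 0.0263]
ee_rot: [0.988, 0.153, 0.001, 0.001]
contact_force: [1.6, -5.1, 0.6]
grip_width: -0.001
scene ends [-176.5  180.8] mid 2.2 slope 0.0856 z0 0.0824 yaw -0.0096 w0 0.0035
top ends [-177.7  181.8] mid 2.1 slope 0.0862 z0 0.0861 yaw -0.0098 w0 0.0010
-0.1885 0.0038
```

```bash
python3 -m handwheel '[[0,0,-3,0,0],[0,0,-6,0,0],[0,0,-9,0,0],[0,0,-12,0,0],[0,0,-12,0,0]]'
python3 -c "
from h import *
track();o=get_obs();print(((o['tool_pos'][:2]-C)@A).round(4),((o['tool_pos'][:2]-C)@N).round(4))"
```

```text
time_s: 5.55
tool_pos: [0.581, -0.1735, 0.0269]
ee_rot: [0.988, 0.153, 0.001, 0.002]
contact_force: [3.0, -5.6, 4.5]
grip_width: -0.001
scene ends [-164.4  192.2] mid 13.9 slope 0.0879 z0 0.0823 yaw -0.0137 w0 0.0031
top ends [-170.1  192.2] mid 11.0 slope 0.0882 z0 0.0863 yaw -0.0142 w0 0.0006
-0.1779 0.0041
```

```bash
python3 -m handwheel '[[0,0,2,0,0],[0,-4,2,0,0],[0,-4,-1,0,0],[0,-4,-4,0,0],[0,-4,-6,0,0]]'
python3 -c "
from h import *
track();o=get_obs();print(((o['tool_pos'][:2]-C)@A).round(4),((o['tool_pos'][:2]-C)@N).round(4))"
```

```text
time_s: 6.15
tool_pos: [0.5742, -0.1687, 0.0258]
ee_rot: [0.988, 0.153, 0.0, 0.001]
contact_force: [1.0, -5.8, 2.1]
grip_width: -0.0
scene ends [-158.3  199.2] mid 20.5 slope 0.0849 z0 0.0822 yaw -0.0069 w0 0.0029
top ends [-160.1  198.9] mid 19.4 slope 0.0852 z0 0.0862 yaw -0.0054 w0 0.0005
-0.171 -0.001
```

```bash
python3 -m handwheel '[[0,0,-3,0,0],[0,0,-3,0,0],[0,0,1,0,0],[0,0,1,0,0]]'
python3 -c "
from h import *
track(names=('scene',))"
python3 -m handwheel '[[0,0,-4,0,0],[0,0,-7,0,0],[0,0,-7,0,0],[0,0,-3,0,0],[0,0,-3,0,0]]'
python3 -c "
from h import *
track()"
```

```text
time_s: 6.65
tool_pos: [0.5737, -0.1684, 0.025]
ee_rot: [0.988, 0.153, -0.0, -0.001]
contact_force: [-0.6, 0.1, 0.4]
grip_width: -0.001
scene ends [-154.8  202.2] mid 23.7 slope 0.0845 z0 0.0823 yaw -0.0082 w0 0.0029
time_s: 7.2
tool_pos: [0.5732, -0.1655, 0.0253]
ee_rot: [0.988, 0.154, -0.0, -0.001]
contact_force: [0.2, 0.7, -0.6]
grip_width: -0.0
scene ends [-151.9  205.5] mid 26.8 slope 0.0819 z0 0.0821 yaw -0.0078 w0 0.0030
top ends [-153.8  205.5] mid 25.8 slope 0.0835 z0 0.0861 yaw -0.0091 w0 0.0005
```

```bash
for i in 1; do python3 -m handwheel '[[0,0,-4,0,0],[0,0,-7,0,0],[0,0,-7,0,0],[0,0,-3,0,0],[0,0,-3,0,0]]' | grep -E "pos|force"
python3 -c "
from h import *
track(names=('scene',))"; done
python3 -m handwheel '[[0,0,-4,0,0],[0,0,-7,0,0],[0,0,-7,0,0],[0,0,-3,0,0],[0,0,-3,0,0]]' | grep -E "pos|force"
python3 -c "
from h import *
track(names=('scene',))"
```

```text
tool_pos: [0.5723, -0.1627, 0.0253]
contact_force: [-0.5, -0.5, 0.4]
scene ends [-148.1  209.3] mid 30.6 slope 0.0437 z0 0.0820 yaw -0.0080 w0 0.0029
tool_pos: [0.5715, -0.1601, 0.0254]
contact_force: [0.0, 0.1, 0.3]
scene ends [-144.3  212.1] mid 33.9 slope -0.0831 z0 0.0822 yaw -0.0108 w0 0.0030
```

```bash
python3 -m handwheel '[[0,0,10,0,0],[0,0,20,0,0],[0,0,20,0,0],[0,0,20,0,0],[0,0,20,0,0]]' | grep -E "time|pos|force"
python3 -c "
from h import *
track('6')"
```

```text
time_s: 8.9
tool_pos: [0.5775, -0.1792, 0.0254]
contact_force: [-0.3, -0.2, -0.5]
scene ends [-144.5  212. ] mid 33.7 slope -0.0837 z0 0.0821 yaw -0.0113 w0 0.0031
top ends [-143.5  212.3] mid 34.4 slope -0.0845 z0 0.0860 yaw -0.0116 w0 0.0006
```

View pics/scene6.png

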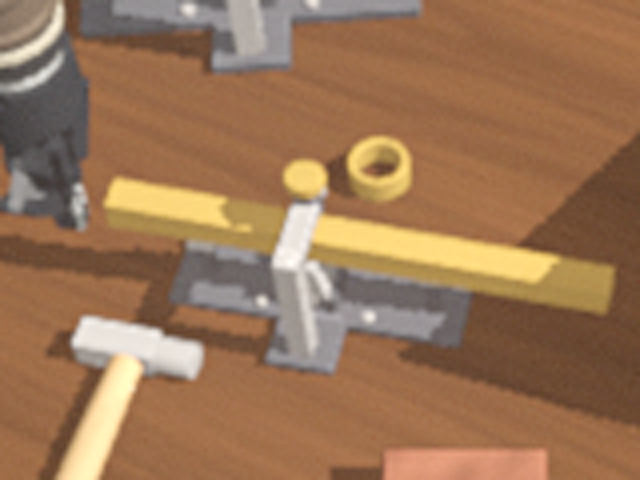

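The tube is at rest on the other rest, so I overshot by a few millimetres. From the two tilted states, balance is at mid ≈ 30 mm and the tube is now near 33 mm. I'll go round and nudge it back from the far end in small steps.

```bash
python3 -m handwheel '[[0,0,10,-40,0],[0,0,10,-80,0],[0,0,10,-125,0],[0,0,10,-170,0],[0,0,10,-175,0]]' | grep -E "time|pos|force"
python3 -c "
from h import *
plan([.4559,.2252,.2],17.5)"
```

```text
time_s: 9.5
tool_pos: [0.5828, -0.1891, 0.2073]
contact_force: [0.6, 0.3, 0.4]
cur [ 0.5828 -0.1891  0.2073] yaw 17.67 shift [   4.8 -433.4    4.9] twist 0.17 F [0.56 0.31 0.36] t 9.5
```

```bash
python3 -m handwheel '[[0,1,-48,0,0],[0,1,-96,0,0],[0,2,-144,0,0],[0,2,-192,0,0],[0,3,-240,0,0]]' | grep -E "time|pos|force"
python3 -m handwheel '[[0,1,-48,0,0],[0,1,-96,0,0],[0,2,-144,0,0],[0,2,-192,0,0],[0,2,-194,0,0]]' | grep -E "time|pos|force"
python3 -c "
from h import *
plan([.4559,.2252,.026],17.5)"
```

```text
time_s: 10.0
tool_pos: [0.5095, 0.0426, 0.2001]
contact_force: [0.2, 1.3, -0.5]
time_s: 10.5
tool_pos: [0.4517, 0.2309, 0.1999]
contact_force: [0.6, -0.3, 0.4]
cur [0.4517 0.2309 0.1999] yaw 18.05 shift [  2.4   7.  173.9] twist 0.55 F [ 0.64 -0.29  0.44] t 10.5
```

```bash
python3 -m handwheel '[[0,2,3,45,0],[0,2,3,90,0],[0,2,3,135,0],[0,2,3,174,0],[0,2,3,174,0]]' | grep -E "time|pos|force"
python3 -c "
from h import *
plan([.4559,.2252,.026],17.5);o=get_obs();print(((o['tool_pos'][:2]-C)@A).round(4),((o['tool_pos'][:2]-C)@N).round(4));track()"
```

```text
time_s: 11.0
tool_pos: [0.4523, 0.2217, 0.0211]
contact_force: [-0.3, -0.6, 0.4]
cur [0.4523 0.2217 0.0211] yaw 17.64 shift [ 4.4 -2.2 -4.9] twist 0.14 F [-0.29 -0.59  0.43] t 11.0
0.2377 -0.0044
scene ends [-143.8  212. ] mid 34.1 slope -0.0847 z0 0.0820 yaw -0.0097 w0 0.0031
top ends [-144.4  144. ] mid -0.2 slope -0.0853 z0 0.0861 yaw -0.0120 w0 0.0003
```

```bash
python3 -m handwheel '[[0,4,4,-3,0],[0,4,9,-3,0],[0,4,12,-3,0],[0,4,12,-3,0]]' | grep -E "time|pos|force"
python3 -c "
from h import *
o=get_obs();print(((o['tool_pos'][:2]-C)@A).round(4),((o['tool_pos'][:2]-C)@N).round(4));track(names=('scene',))"
python3 -m handwheel '[[0,0,1,0,0],[0,0,2,0,0],[0,0,2,0,0],[0,0,2,0,0]]' | grep -E "time|pos|force"
python3 -c "
from h import *
o=get_obs();print(((o['tool_pos'][:2]-C)@A).round(4),((o['tool_pos'][:2]-C)@N).round(4));track('7',names=('scene',))"
```

```text
time_s: 11.5
tool_pos: [0.4649, 0.2137, 0.0306]
contact_force: [-0.0, -0.2, 0.2]
0.2264 0.0053
scene ends [-144.8  210. ] mid 32.6 slope -0.0846 z0 0.0822 yaw -0.0104 w0 0.0030
time_s: 11.95
tool_pos: [0.4646, 0.212, 0.0294]
contact_force: [0.3, -1.1, 0.2]
0.2249 0.0045
scene ends [-144.7  209.5] mid 32.4 slope -0.0830 z0 0.0821 yaw -0.0116 w0 0.0030
```

View pics/scene7.png

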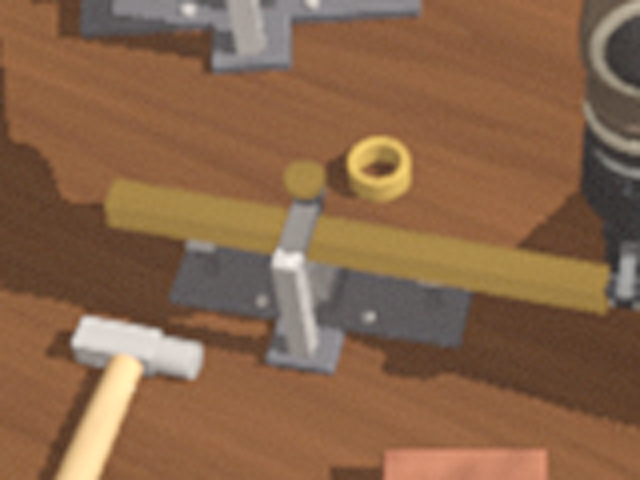

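```bash
python3 -m handwheel '[[0,-3,1,2,0],[0,-3,2,3,0],[0,-3,2,3,0]]' | grep -E "time|pos|force"
python3 -c "
from h import *
o=get_obs();print(((o['tool_pos'][:2]-C)@A).round(4),((o['tool_pos'][:2]-C)@N).round(4));track(names=('scene',))"
python3 -m handwheel '[[0,0,1,0,0],[0,0,1,0,0],[0,0,1,0,0]]' | grep -E "time|pos|force"
python3 -c "
from h import *
o=get_obs();print(((o['tool_pos'][:2]-C)@A).round(4),((o['tool_pos'][:2]-C)@N).round(4));track(names=('scene',))"
```

```text
time_s: 12.3
tool_pos: [0.4624, 0.211, 0.0271]
contact_force: [-1.7, 6.6, 4.7]
0.2246 0.0021
scene ends [-143.8  209.1] mid 32.7 slope -0.0903 z0 0.0826 yaw -0.0241 w0 0.0041
time_s: 12.65
tool_pos: [0.4629, 0.2106, 0.0274]
contact_force: [-2.3, 7.9, 5.6]
0.224 0.0024
scene ends [-144.1  209. ] mid 32.5 slope -0.0898 z0 0.0824 yaw -0.0208 w0 0.0042
```

```bash
python3 -m handwheel '[[0,0,1,-1,0],[0,0,1,-1,0],[0,0,1,-1,0]]' | grep -E "time|pos|force"
python3 -c "
from h import *
o=get_obs();print(((o['tool_pos'][:2]-C)@A).round(4),((o['tool_pos'][:2]-C)@N).round(4));track(names=('scene',))"
python3 -m handwheel '[[0,0,1,0,0],[0,0,1,0,0],[0,0,1,0,0]]' | grep -E "time|pos|force"
python3 -c "
from h import *
o=get_obs();print(((o['tool_pos'][:2]-C)@A).round(4),((o['tool_pos'][:2]-C)@N).round(4));track(names=('scene',))"
```

```text
time_s: 13.0
tool_pos: [0.463, 0.209, 0.0281]
contact_force: [-1.4, 6.4, 2.2]
0.2225 0.0021
scene ends [-146.2  206.7] mid 30.3 slope -0.0869 z0 0.0822 yaw -0.0236 w0 0.0041
time_s: 13.35
tool_pos: [0.4632, 0.2082, 0.0281]
contact_force: [-0.9, 6.9, 3.9]
0.2216 0.0021
scene ends [-146.5  206.1] mid 29.8 slope -0.0869 z0 0.0821 yaw -0.0239 w0 0.0040
```

```bash
python3 -m handwheel '[[0,0,-2,0,0],[0,0,-5,0,0],[0,0,-5,0,0],[0,0,-5,0,0],[0,0,-5,0,0]]' | grep -E "time|pos|force"
python3 -c "
from h import *
o=get_obs();print(((o['tool_pos'][:2]-C)@A).round(4),((o['tool_pos'][:2]-C)@N).round(4));track(names=('scene',))"
```

```text
time_s: 13.9
tool_pos: [0.4617, 0.2109, 0.0273]
contact_force: [0.2, 0.1, -0.2]
0.2246 0.0014
scene ends [-148.9  207.8] mid 29.4 slope 0.0224 z0 0.0821 yaw -0.0216 w0 0.0040
```

```bash
python3 -m handwheel '[[0,0,-5,0,0],[0,0,-5,0,0],[0,0,-5,0,0],[0,0,-5,0,0],[0,0,-5,0,0]]' | grep -E "time|pos|force"
python3 -c "
from h import *
track()"
```

```text
time_s: 14.45
tool_pos: [0.4603, 0.2159, 0.0275]
contact_force: [-0.5, -1.0, -0.4]
scene ends [-148.1  208.7] mid 30.3 slope -0.0240 z0 0.0820 yaw -0.0228 w0 0.0041
top ends [-149.4  130.8] mid -9.3 slope -0.0281 z0 0.0859 yaw -0.0232 w0 0.0013
```

```bash
for i in 1 2; do python3 -m handwheel '[[0,0,0,0,0],[0,0,0,0,0],[0,0,0,0,0],[0,0,0,0,0]]' | grep -E "time"
python3 -c "
from h import *
track('8')"; done
```

```text
time_s: 14.95
scene ends [-149.3  208.3] mid 29.5 slope 0.0089 z0 0.0821 yaw -0.0235 w0 0.0040
top ends [-150.1  131.5] mid -9.3 slope 0.0090 z0 0.0858 yaw -0.0254 w0 0.0011
time_s: 15.45
scene ends [-148.8  208.4] mid 29.8 slope -0.0077 z0 0.0820 yaw -0.0218 w0 0.0039
top ends [-150.2  131.3] mid -9.4 slope -0.0068 z0 0.0857 yaw -0.0249 w0 0.0012
```

View pics/scene8.png

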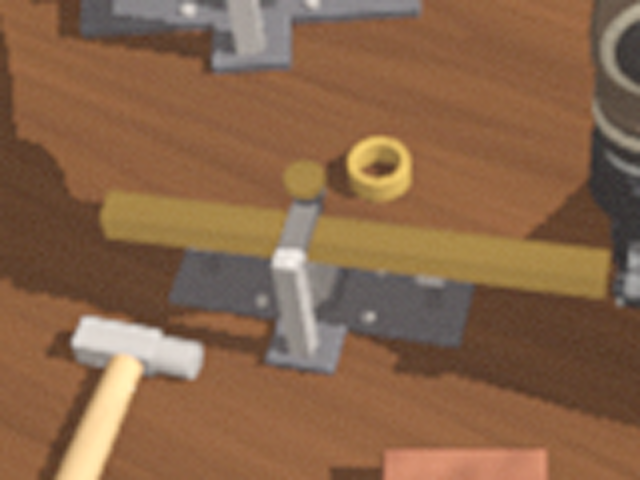

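It is balancing, and the rocking is dying out. I'll clear the tool away and let it settle.

```bash
python3 -m handwheel '[[0,0,-15,0,0],[0,0,-25,-5,0],[0,0,-25,-50,0],[0,0,-25,-95,0],[0,0,-25,-140,0]]' | grep -E "time|pos|force"
python3 -c "
from h import *
track()"
python3 -m handwheel '[[0,0,0,-20,0],[0,0,0,-40,0],[0,0,0,-40,0],[0,0,0,-40,0]]' | grep -E "time|pos|force"
python3 -c "
from h import *
track();plan([.5255,-.0045,.2],17)"
```

```text
time_s: 16.05
tool_pos: [0.4519, 0.2406, 0.1693]
contact_force: [1.2, 0.5, 1.4]
scene ends [-148.5  208.3] mid 29.9 slope -0.0042 z0 0.0821 yaw -0.0223 w0 0.0039
top ends [-149.7  153.2] mid 1.7 slope -0.0055 z0 0.0860 yaw -0.0248 w0 0.0012
time_s: 16.55
tool_pos: [0.4526, 0.2403, 0.2073]
contact_force: [0.5, 0.4, 0.1]
scene ends [-148.8  208.4] mid 29.8 slope -0.0030 z0 0.0820 yaw -0.0235 w0 0.0039
top ends [-150.1  149.7] mid -0.2 slope -0.0029 z0 0.0859 yaw -0.0227 w0 0.0014
cur [0.4521 0.2398 0.2063] yaw 17.68 shift [ -4.3 255.1   6.4] twist 0.68 F [ 0.33 -0.58  0.15] t 16.65
```

```bash
python3 -m handwheel '[[0,-1,45,0,0],[0,-2,90,0,0],[0,-3,135,0,0],[0,-4,180,0,0],[0,-4,215,0,0]]' | grep -E "time|pos|force"
python3 -m handwheel '[[0,0,20,0,0],[0,0,40,0,0],[0,0,40,20,0],[0,0,40,40,0],[0,0,40,48,0]]' | grep -E "time|pos|force"
python3 - <<'E'
from h import *
plan([.5255,-.0045,.145],17); track(names=('scene',))
o=get_obs();p=o["tool_pos"];out=[];k=5
for n in("scene","top"):
    im,d=get_image(n); u,v=proj(n,p); a,b=int(u)-40,int(v)-40
    c=cv2.resize(im[b:b+80,a:a+80,::-1],None,fx=k,fy=k,interpolation=2).copy()
    for q in ([.5255,-.0045,.14],p):
      uv=proj(n,q); cv2.circle(c,(int((uv[0]-a+.5)*k),int((uv[1]-b+.5)*k)),3,(0,0,255),-1)
    out.append(c)
cv2.imwrite("pics/j9.png",np.hstack(out))
E
```

```text
time_s: 17.15
tool_pos: [0.5138, 0.0314, 0.2063]
contact_force: [0.5, -0.7, 0.4]
time_s: 17.65
tool_pos: [0.5247, -0.0047, 0.1565]
contact_force: [0.2, 1.2, 0.5]
cur [ 0.5247 -0.0047  0.1565] yaw 17.62 shift [ 0.9  0.1 11.5] twist 0.62 F [0.2  1.16 0.45] t 17.65
scene ends [-149.6  208.4] mid 29.4 slope -0.0047 z0 0.0821 yaw -0.0230 w0 0.0039
```

View pics/j9.png

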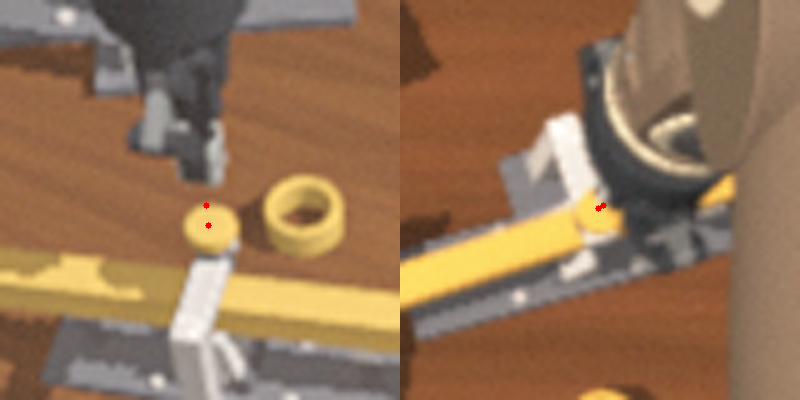

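```bash
python3 -m handwheel '[[0,1,0,5,0],[0,1,0,9,0],[0,1,0,12,0],[0,1,0,15,0],[0,1,0,15,0]]' | grep -E "time|pos|force"
python3 -m handwheel '[[0,0,0,2,0],[0,0,0,4,0],[0,0,0,6,0],[0,0,0,6,0]]' | grep -E "time|pos|force"
python3 -m handwheel '[[0,0,0,1,0],[0,0,0,2,0],[0,0,0,3,0],[0,0,0,3,0]]' | grep -E "time|pos|force"
```

```text
time_s: 18.3
tool_pos: [0.527, -0.0041, 0.1441]
contact_force: [-0.8, -1.0, -0.4]
time_s: 18.7
tool_pos: [0.527, -0.0042, 0.1382]
contact_force: [-0.6, 0.6, 0.1]
time_s: 19.1
tool_pos: [0.5271, -0.0042, 0.1354]
contact_force: [-0.0, -0.3, 0.1]
```

```bash
for i in 1; do python3 -m handwheel '[[0,0,0,1,0],[0,0,0,2,0],[0,0,0,3,0],[0,0,0,3,0]]' | grep -E "time|pos|force"; done
python3 -m handwheel '[[0,0,0,1,0],[0,0,0,2,0],[0,0,0,3,0],[0,0,0,3,0]]' | grep -E "time|pos|force"
python3 - <<'E'
from h import *
track(names=('scene',))
p=get_obs()["tool_pos"]
im,d=get_image("scene"); u,v=proj("scene",p); a,b=int(u)-40,int(v)-40
cv2.imwrite("pics/j10.png",cv2.resize(im[b:b+80,a:a+80,::-1],None,fx=6,fy=6,interpolation=2))
E
```

```text
time_s: 19.5
tool_pos: [0.5271, -0.0042, 0.1323]
contact_force: [-0.5, 0.4, 0.6]
time_s: 19.9
tool_pos: [0.5271, -0.0042, 0.1293]
contact_force: [0.5, -0.1, -0.2]
scene ends [-149.3  208.2] mid 29.4 slope -0.0048 z0 0.0820 yaw -0.0232 w0 0.0039
```

View pics/j10.png

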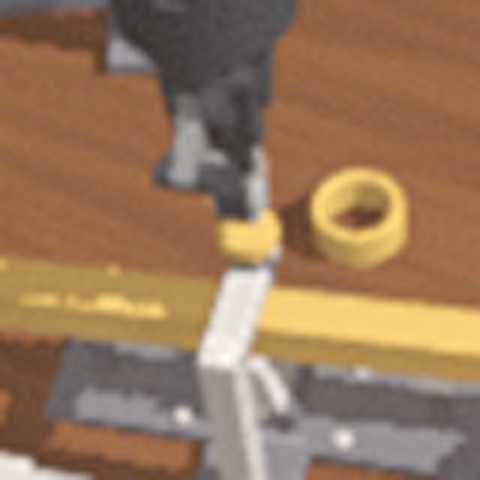

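```bash
for s in 1 2; do :; done
python3 -m handwheel '[[0,0,0,1,0],[0,0,0,2,0],[0,0,0,2,0]]' | grep -E "time|pos|force"
python3 -m handwheel '[[0,0,0,1,0],[0,0,0,2,0],[0,0,0,2,0]]' | grep -E "time|pos|force"
python3 -m handwheel '[[0,0,0,1,0],[0,0,0,2,0],[0,0,0,2,0]]' | grep -E "time|pos|force"
```

```text
time_s: 20.3
tool_pos: [0.5271, -0.0042, 0.1273]
contact_force: [-0.1, 0.2, -1.0]
time_s: 20.6
tool_pos: [0.5271, -0.0042, 0.1253]
contact_force: [-0.7, -0.1, -0.7]
time_s: 20.9
tool_pos: [0.5271, -0.0042, 0.1233]
contact_force: [-0.3, -0.3, 0.0]
```

```bash
python3 -m handwheel '[[0,0,0,1,0],[0,0,0,1,0]]' | grep -E "pos|force"
python3 -m handwheel '[[0,0,0,1,0],[0,0,0,1,0]]' | grep -E "pos|force"
python3 -m handwheel '[[0,0,0,1,0],[0,0,0,1,0]]' | grep -E "pos|force"
python3 - <<'E'
from h import *
track(names=('scene',))
im,d=get_image("scene");W=cloud("scene",d);I=im.astype(int)
m=(I[...,0]-I[...,2]>60)&(np.hypot(W[...,0]-.5255,W[...,1]+.0045)<.03)&(W[...,2]>.115)
print(m.sum(),np.percentile(W[m][:,2],[50,90,97]))
z=np.load("pics/scene0.npz");W=cloud("scene",z["d"]);I=z["im"].astype(int)
m=(I[...,0]-I[...,2]>60)&(np.hypot(W[...,0]-.5255,W[...,1]+.0045)<.03)&(W[...,2]>.115)
print(m.sum(),np.percentile(W[m][:,2],[50,90,97]))
E
```

```text
tool_pos: [0.5271, -0.0042, 0.1224]
contact_force: [0.2, 0.3, 0.4]
tool_pos: [0.5271, -0.0042, 0.1213]
contact_force: [0.3, 0.9, 0.4]
tool_pos: [0.5271, -0.0042, 0.1203]
contact_force: [-0.2, -0.1, 0.2]
scene ends [-149.5  208.5] mid 29.5 slope -0.0050 z0 0.0821 yaw -0.0243 w0 0.0040
48 [0.13765656 0.15184254 0.2068903 ]
76 [0.1373679  0.1393535  0.13999051]
```

```bash
python3 -m handwheel '[[0,0,0,1,0],[0,0,0,1,0]]' | grep -E "pos|force"
python3 -m handwheel '[[0,0,0,1,0],[0,0,0,1,0]]' | grep -E "pos|force"
python3 -m handwheel '[[0,0,0,1,0],[0,0,0,1,0]]' | grep -E "pos|force"
```

```text
tool_pos: [0.5271, -0.0042, 0.1194]
contact_force: [0.5, -0.7, 0.7]
tool_pos: [0.5271, -0.0042, 0.1183]
contact_force: [-0.1, 1.0, 0.4]
tool_pos: [0.5271, -0.0042, 0.1174]
contact_force: [-0.3, 0.1, -0.1]
```

Run:
```python
from h import *
p=get_obs()["tool_pos"]
im,d=get_image("scene"); u,v=proj("scene",p); a,b=int(u)-30,int(v)-40
cv2.imwrite("pics/j11.png",cv2.resize(im[b:b+60,a:a+60,::-1],None,fx=9,fy=9,interpolation=2))
```

```text
(no output)
```

View pics/j11.png

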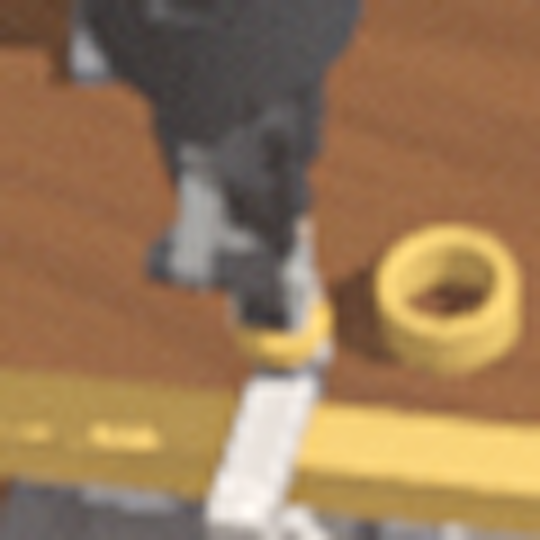

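The fingertips at (280,320) in the crop are centred over the cap and close to touching it. I'll carry on in 1 mm steps.

```bash
python3 -m handwheel '[[0,0,0,1,0],[0,0,0,1,0]]' | grep -E "pos|force"
python3 -m handwheel '[[0,0,0,1,0],[0,0,0,1,0]]' | grep -E "pos|force"
python3 -m handwheel '[[0,0,0,1,0],[0,0,0,1,0]]' | grep -E "time|pos|force"
```

```text
tool_pos: [0.5271, -0.0042, 0.1163]
contact_force: [-0.1, -0.2, -0.4]
tool_pos: [0.5271, -0.0042, 0.1153]
contact_force: [-0.1, 0.1, -0.2]
time_s: 22.85
tool_pos: [0.5271, -0.0042, 0.1144]
contact_force: [0.2, -0.2, 0.2]
```

```bash
python3 -m handwheel '[[0,0,0,1,0],[0,0,0,1,0]]' | grep -E "pos|force"
python3 -m handwheel '[[0,0,0,1,0],[0,0,0,1,0]]' | grep -E "pos|force"
python3 -m handwheel '[[0,0,0,1,0],[0,0,0,1,0]]' | grep -E "time|pos|force"
python3 - <<'E'
from h import *
track(names=('scene',))
p=get_obs()["tool_pos"]
im,d=get_image("scene"); u,v=proj("scene",p); a,b=int(u)-30,int(v)-40
cv2.imwrite("pics/j12.png",cv2.resize(im[b:b+60,a:a+60,::-1],None,fx=9,fy=9,interpolation=2))
E
```

```text
tool_pos: [0.5272, -0.0042, 0.1135]
contact_force: [-0.2, 0.0, 1.1]
tool_pos: [0.5272, -0.0042, 0.1125]
contact_force: [-0.6, 0.6, 1.9]
time_s: 23.45
tool_pos: [0.5272, -0.0042, 0.1115]
contact_force: [-0.5, 0.1, 1.8]
scene ends [-148.8  208.5] mid 29.9 slope -0.0051 z0 0.0821 yaw -0.0235 w0 0.0039
```

View pics/j12.png

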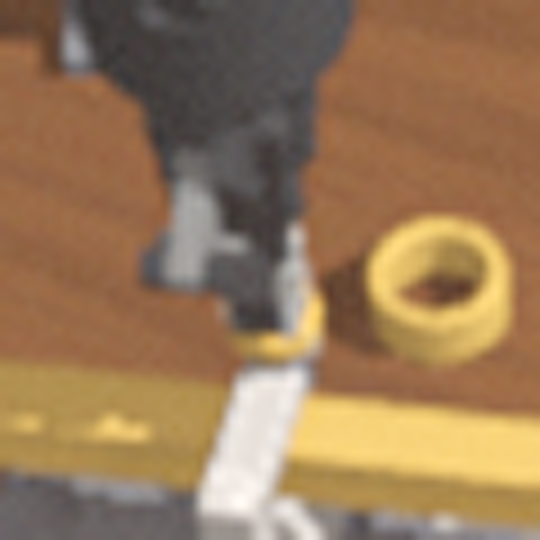

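```bash
python3 -m handwheel '[[0,0,0,1,0],[0,0,0,2,0],[0,0,0,2,0]]' | grep -E "pos|force"
python3 -m handwheel '[[0,0,0,0.5,0],[0,0,0,0.5,0]]' | grep -E "pos|force"
python3 -m handwheel '[[0,0,0,0.5,0],[0,0,0,0.5,0]]' | grep -E "pos|force"
python3 -m handwheel '[[0,0,0,0.5,0],[0,0,0,0.5,0]]' | grep -E "pos|force"
python3 -c "
from h import *
track(names=('scene',))"
```

```text
tool_pos: [0.5272, -0.0042, 0.1094]
contact_force: [-0.8, -0.1, 2.5]
tool_pos: [0.5272, -0.0042, 0.109]
contact_force: [-0.6, 0.7, 4.3]
tool_pos: [0.5272, -0.0042, 0.1085]
contact_force: [-1.1, -0.0, 3.3]
tool_pos: [0.5272, -0.0042, 0.1081]
contact_force: [-1.5, 0.3, 4.5]
scene ends [-149.3  208.5] mid 29.6 slope -0.0031 z0 0.0820 yaw -0.0237 w0 0.0040
```

```bash
python3 -m handwheel '[[0,0,0,0.5,0],[0,0,0,0.5,0]]' | grep -E "pos|force"
python3 -c "
from h import *
track(names=('scene',))"
```

```text
tool_pos: [0.5273, -0.0042, 0.108]
contact_force: [-1.7, 0.1, 7.1]
scene ends [-148.7  208.3] mid 29.8 slope -0.0031 z0 0.0820 yaw -0.0215 w0 0.0037
```

The tool stopped moving and the force jumped to 7 N, against 3.6 N expected at the touch, so the tip is on the tube. I'll let it up.

```bash
python3 -m handwheel '[[0,0,0,-2,0],[0,0,0,-5,0],[0,0,0,-9,0],[0,0,0,-15,0],[0,0,0,-25,0]]' | grep -E "pos|force"
python3 -m handwheel '[[0,0,0,-30,0],[0,0,0,-60,0],[0,0,0,-60,0],[0,0,0,-60,0]]' | grep -E "time|pos|force"
python3 -c "
from h import *
track()"
python3 -m handwheel '[[0,0,-50,0,0],[0,0,-100,0,0],[0,0,-150,0,0],[0,0,-150,0,0],[0,0,-150,0,0]]' | grep -E "time|pos|force"
python3 - <<'E'
from h import *
track('13')
im,d=get_image("scene");W=cloud("scene",d);I=im.astype(int)
m=(I[...,0]-I[...,2]>60)&(np.hypot(W[...,0]-.5255,W[...,1]+.0045)<.03)&(W[...,2]>.115)
print(m.sum(),np.percentile(W[m][:,2],[50,90,97]))
E
cd pics; python3 -c "
import cv2,numpy as np
i=np.hstack([cv2.imread('scene13.png'),cv2.imread('top13.png')]);cv2.imwrite('j13.png',cv2.resize(i,(800,300)))"
```

```text
tool_pos: [0.5267, -0.0042, 0.1323]
contact_force: [0.1, 0.6, 0.3]
time_s: 25.65
tool_pos: [0.5277, -0.0042, 0.1934]
contact_force: [0.4, -0.2, -1.0]
scene ends [-149.5  208.6] mid 29.5 slope -0.0020 z0 0.0820 yaw -0.0221 w0 0.0038
top ends [-111.8  208.3] mid 48.2 slope -0.0020 z0 0.0854 yaw -0.0137 w0 0.0002
time_s: 26.25
tool_pos: [0.4807, 0.1396, 0.1915]
contact_force: [0.7, -0.9, -0.1]
scene ends [-149.4  208.4] mid 29.5 slope -0.0028 z0 0.0821 yaw -0.0232 w0 0.0039
top ends [-149.6  208.6] mid 29.5 slope -0.0041 z0 0.0859 yaw -0.0235 w0 0.0015
74 [0.1376377  0.13990725 0.14074082]
```

View pics/scene13.png

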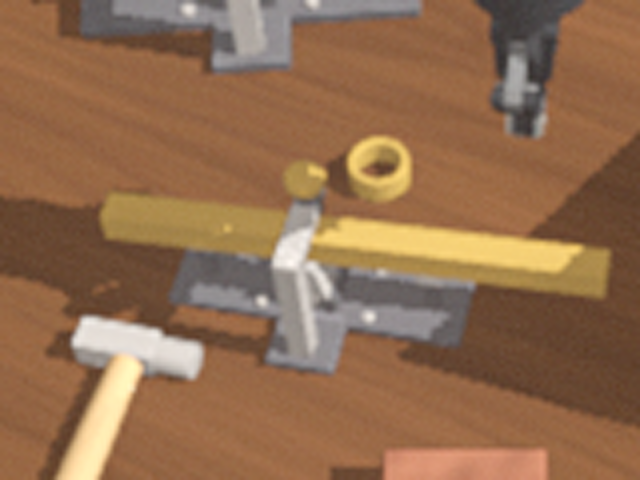

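View pics/j13.png

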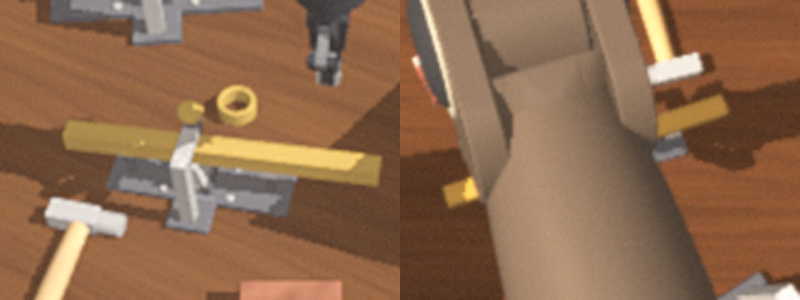

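```bash
python3 -m handwheel '[[0,0,0,0,0],[0,0,0,0,0],[0,0,0,0,0],[0,0,0,0,0],[0,0,0,0,0]]' | grep -E "time|force"
python3 -c "
from h import *
track(names=('scene',)); print(finish_job())"
```

```text
time_s: 26.9
contact_force: [-0.1, 0.1, 0.8]
scene ends [-148.6  208.5] mid 30.0 slope -0.0029 z0 0.0821 yaw -0.0224 w0 0.0039
the job is handed in; nothing more can be done
None
```

The tube balances level on the smallest stand's knife edge, and the marker has been pressed onto it once and has sprung back. I handed the job in at about 27 s of the 72 s allowed.

- **Sliding:** I pushed the tube endwise with the shut fingers. The first slide went about 3 mm too far and tipped the tube onto the other rest. I nudged it back from that end, and it rocked, then settled with its middle about 30 mm from the edge.
- **Marker:** I pressed it only after the tube had settled. The force rose to about 4 N, then to 7 N as the tool stopped, which shows the tip on the tube. The planned touching force was 3.6 N, so about 3.5 N went into the tube.
- **Final checks:** The tilt is about 0.003 rad and steady, clear of both rests. The cap is back at 140 mm, the robot touches nothing, and the hammer, ring and brick look unmoved.

Things that did not go to plan or disagreed:
- **Fingertip height:** The fingertips are about 26 mm higher than the reported TCP, so my first push passed over the tube without touching it. I corrected for this afterwards.
- **Downward force:** While I nudged it back, the fingers pressed down on the tube's end with up to about 6 N.
- **Squareness:** The tube ended about 0.02 rad off the direction I took for the stand, after one sideways shift of the fingers while they touched it.

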